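# Clip the dry box shut

## Robot

A 7-joint arm with a two-finger parallel gripper is mounted at the origin on the work surface. World frame = base frame: x ahead of the robot, y to its left, z up, the work surface at z = 0. Lengths are in mm, angles in degrees, forces in N, time in s.
With the tool pointing down it reaches from about 350 to 900 mm from the base axis. Payload 19.9 kg.
Tool frame: the origin (TCP) lies midway between the tips of the shut fingers; the grasp point (between the pads) lies 19 mm behind it (manip.grasp_offset is the distance from the TCP to the grasp point, in mm); z points along the fingers, y is the line along which they close (so a half turn about z gives the same grasp; the last joint's range is limited). The gripper opens to 85 mm and grips with 20 to 120 N. Pads are 22 mm wide; open, the fingers measure 114 mm over their backs; the gripper's body (76 mm by 85 mm) begins 54 mm behind the grasp point. The pads swing forward as they close: fully open they stand 13 mm farther back than shut.
Start: joints at [68.211, 23.915, -0.59, 92.452, 0.269, 63.638, -3.037], TCP at [207.717, -589.453, 231.26] pointing down, gripper open.
Joint ranges: [-161.28, 161.28], [-22.2, 115.67], [-73.04, 71.86], [3.21, 147.25], [-68.34, 248.33], [10.77, 114.83], [-161.83, 161.83]. Speed limits (degrees/s): [108.29, 108.29, 136.94, 136.94, 172.46, 172.46, 172.46].

## Interface

Orientations are given as [roll, pitch, yaw] about the fixed x, y, z axes, in that order (R = Rz(yaw) Ry(pitch) Rx(roll)).
In Python, from cell import manip, vision gives the robot as it stands.
- The arm moves only by the shell command python3 -m pendant 'ROWS' [FORCE]. ROWS is JSON, one flat list of numbers, 7 for each row, row after row: the turn, a rotation vector about the tool's x, y, z in units of 180 degrees (1.0 is 180 degrees), then the shift along the tool's x, y, z in units of 150 mm (1.0 is 150 mm), then the closure, from 0 (fully open) to 1 (shut). In form: [rx, ry, rz, x, y, z, hand, rx, ry, rz, x, y, z, hand, ...]. A call has 1 to 10 rows; each row shifts and turns the commanded pose from where the row before left it, along the tool's axes as they then stand; what a row does not reach is not made up. A row lasts 1/10 s, in which the tool goes at most 50 mm and 8.59 degrees, less where a joint would pass 70% of its speed; a pose out of reach is approached as far as the arm can. A call with a number of a shift or a turn outside -1 to 1 is refused whole. A call with a gripper value outside its range is refused whole. The fingers move at their own pace and stop on an object; FORCE is the grip in N (left out, the last holds). Time passes only in rows, so rows that do not move let the fingers close. It gives the time, the measured TCP pose, the force, the opening and the grip force at its end, in the units of the state.
- manip.get_obs(): the state, without advancing time (a new reading comes with each control period).
- vision.grab_frame(name): name is "scene" or "top" or "wrist"; returns the picture (420x560x3 uint8, red, green, blue); there is no depth.
- vision.camera_params(name): a dict with "fovy" (degrees; the focal length in pixels is half the picture's height over the tangent of half this angle, whatever the lens; pixels are square), "cx", "cy" (the principal point, pixels), "R" (3x3) and "t" (3): a world point X has camera coordinates R X + t; the wrist camera has in their place "hand_eye" (4x4, takes a point from camera to tool coordinates, whose origin is the TCP and whose axes are the flange's). Camera axes: x right, y down, z forward; pixel columns grow to the right and rows downward; lengths in mm; the calibration is good to about 2 mm. A picture is of the moment at which its call begins: read the wrist's pose just before it. camera_params takes no time and is no camera call.
- manip.sign_off(): hands the job in; it is judged then, once.
The state is a dict: "t": time; "joint_pos": joint angles; "joint_vel": joint speeds; "tau": joint torques, N m; "position": TCP position; "ee_rot": TCP orientation; "wrist_force": force on the tool from outside, world axes, zero at the start; "ft_torque": the same for the moment, N m; "gripper_width": finger opening in mm; "grasp_force": force on a finger pad.
Only numpy, scipy, OpenCV 4.12 (cv2) and the standard library are available. Lean on these libraries where they do the work, as an engineer would, in place of code of your own. Each camera call takes 0.05 s, during which the arm holds its last target. There are 200 camera calls.

## Task

Put the white lid on the blue dry box, with its three green clips over the three steel catches, then fold each clip down around the rim and press it in until it snaps behind its catch and stays shut by itself. The clips are thin plastic, so feel for the snap and do not force them (never more than 16 N), and leave everything else on the bench where it is.

Things in the scene. Friction and masses are not known exactly. Their poses are not given: they have to be found in the camera images.
- dry_box: Blue open-topped box, fixed to the bench: outside 90 mm along its x, 120 mm along its y, 76 mm high, walls 5 mm (opening 80 x 110 mm). Origin: centre of its underside, z up. Sprung steel catch bars stand outside its +x (far), +y (left) and -y (right) walls; the -x wall has none. A foot 6 mm high reaches 9 mm out all round.
- box_rim (a point): Centre of the box's mouth at rim height, 76 mm above the bench.
- lid: Loose white lid, about 0.35 kg. Origin: centre of its plug's underside, z up. Plug 77 x 107 mm (x, y), 8 mm deep, lowest 3 mm only 72 x 102: it enters the opening with 1.5 mm play each side. The plate above (96 x 126 mm, 8 to 14 mm over the origin) rests on the rim: the seated origin is 68 mm above the box's underside. Goes on with its +x (green stripe) along the box's +x.
- lid_grip (a point): Middle of the lid's black bar grip, 25 mm above the lid's origin. The bar is 45 mm along the lid's x, 18 mm along its y and 22 mm high (14 to 36 mm above the lid's origin).
- clip_left (a joint): Angle (rad) of the green clip on the lid's +y edge; its hinge line runs along that edge through (0, 75.5, 11) mm in the lid's frame. 0 = straight out, level; negative = raised (as it starts); pi/2 = hanging down. Latched it stays between 1.2 and 1.65; unlatched, a weak spring raises it again when let go (to below 0; about 2 N at the tip).
- tip_left (a point): Middle of the free end of the left clip, 42 mm from its hinge, in the flap's mid-plane. Flap 44 mm wide, 3 mm thick; 34 mm from the hinge a lip with a bead (radius 2.5 mm, centre 9.2 mm from the mid-plane) stands on its under side, which faces the box when folded. Pressed in near this end, bead meets bar at 1.0 to 1.5 rad.
- catch_left (a point): Point on the box's +y wall, level with that side's steel catch bar (35 mm long, 5 mm thick, along the wall, 48 mm above the bench). The bar's centre is 10 to 21 mm out from here; how much differs per catch and is not told. The bead lifts the sprung bar at a push of 4 to 10 N, snaps in behind it (force drops by half or more within 4 mm), then stops hard. Quick steps load the clip 3 to 4 N above a settled reading.
- clip_right (a joint): Angle (rad) of the green clip on the lid's -y edge; its hinge line runs along that edge through (0, -75.5, 11) mm in the lid's frame. 0 = straight out, level; negative = raised (as it starts); pi/2 = hanging down. Latched it stays between 1.2 and 1.65; unlatched, a weak spring raises it again when let go (to below 0; about 2 N at the tip).
- tip_right (a point): Middle of the free end of the right clip, 42 mm from its hinge, in the flap's mid-plane. Flap 44 mm wide, 3 mm thick; 34 mm from the hinge a lip with a bead (radius 2.5 mm, centre 9.2 mm from the mid-plane) stands on its under side, which faces the box when folded. Pressed in near this end, bead meets bar at 1.0 to 1.5 rad.
- catch_right (a point): Point on the box's -y wall, level with that side's steel catch bar (35 mm long, 5 mm thick, along the wall, 48 mm above the bench). The bar's centre is 10 to 21 mm out from here; how much differs per catch and is not told. The bead lifts the sprung bar at a push of 4 to 10 N, snaps in behind it (force drops by half or more within 4 mm), then stops hard. Quick steps load the clip 3 to 4 N above a settled reading.
- clip_far (a joint): Angle (rad) of the green clip on the lid's +x edge; its hinge line runs along that edge through (60.5, 0, 11) mm in the lid's frame. 0 = straight out, level; negative = raised (as it starts); pi/2 = hanging down. Latched it stays between 1.2 and 1.65; unlatched, a weak spring raises it again when let go (to below 0; about 2 N at the tip).
- tip_far (a point): Middle of the free end of the far clip, 42 mm from its hinge, in the flap's mid-plane. Flap 44 mm wide, 3 mm thick; 34 mm from the hinge a lip with a bead (radius 2.5 mm, centre 9.2 mm from the mid-plane) stands on its under side, which faces the box when folded. Pressed in near this end, bead meets bar at 1.0 to 1.5 rad.
- catch_far (a point): Point on the box's +x wall, level with that side's steel catch bar (35 mm long, 5 mm thick, along the wall, 48 mm above the bench). The bar's centre is 10 to 21 mm out from here; how much differs per catch and is not told. The bead lifts the sprung bar at a push of 4 to 10 N, snaps in behind it (force drops by half or more within 4 mm), then stops hard. Quick steps load the clip 3 to 4 N above a settled reading.
- jar: Bystander: amber glass jar with white cap, 60 mm across, 85 mm high; origin at its underside (at its middle).
- mortar: Bystander: white mortar bowl, 76 mm across, 40 mm high; origin at its underside (at its middle).
- die: Bystander: steel pellet die, 54 mm across, 70 mm high; origin at its underside (at its middle).
- spatula: Bystander: spatula, 160 mm long, lying flat; origin at its underside (about its middle).
- holder: Bystander: white V-shaped sample holder, 80 x 100 mm foot, 65 mm high; origin at its underside (at its middle).
- vial: Bystander: clear vial with black cap, 32 mm across, 55 mm high; origin at its underside (at its middle).
Not all that is in view belongs to the job. Several things have the shape of the dry_box; the one meant has the colours described above.

How it is judged (in metres and radians):
On the way:
1. the lid is seated on the box the right way round, with its clips still open (z of lid in the frame of dry_box between 0.0655 and 0.0705 m and horizontal distance between lid and dry_box below 0.005 m and angle between the x axis of lid and the x axis of dry_box, either way round below 0.06 rad and angle between lid's own z axis and vertical below 0.05 rad and x of tip_far in the frame of dry_box above 0.04 m and value of joint each of clip_left, clip_right, clip_far below 1 rad), for 0.2 s.
At the end, for the whole second after the job is handed in: The lid lies seated on the box the right way round (origin 65.5 to 70.5 mm above the box's underside, within 5 mm sideways and 0.06 rad in yaw, tilted under 0.05 rad, its far clip on the box's +x side), at rest, and all three clips stay shut by themselves behind their catches (each over 1.1 rad) (z of lid in the frame of dry_box between 0.0655 and 0.0705 m and horizontal distance between lid and dry_box below 0.005 m and angle between the x axis of lid and the x axis of dry_box, either way round below 0.06 rad and angle between lid's own z axis and vertical below 0.05 rad and x of tip_far in the frame of dry_box above 0.04 m and value of joint each of clip_left, clip_right, clip_far above 1.1 rad and linear speed of lid below 0.02 m/s); the robot touches nothing.
It fails at once if the left clip is pressed with more than 16 N (contact force between the fingers and clip_left above 16 N).
It fails at once if the right clip is pressed with more than 16 N (contact force between the fingers and clip_right above 16 N).
It fails at once if the far clip is pressed with more than 16 N (contact force between the fingers and clip_far above 16 N).
It fails at once if a bystander is moved by more than 20 mm (distance of any of jar, mortar, die, spatula, holder, vial from where it was at the start of the episode above 0.02 m).
It also fails if it takes over 72 s, if anything falls off the work surface, if the arm or the gripper's body presses on something with over 40 N, if the wrist force passes 120 N, or if a joint passes its speed limit or range.

## Working session

There is one attempt and no reset: what is moved stays moved. The work goes in short steps, Python scripts to look and compute and a shell command to move; the robot and the scene stay as the last step left them, time stands still between calls to the robot, and variables do not carry over. Pictures are saved under pics/ and viewed, at most 10 in all, crops included, and the job is handed in when it is done.

```bash
ls; mkdir -p pics; python3 - <<'E'
from cell import manip, vision
import cv2, numpy as np
print(manip.get_obs())
for n in ("scene","top"):
    cv2.imwrite(f"pics/{n}0.png", vision.grab_frame(n)[:,:,::-1]); print(n,vision.camera_params(n))
print(vision.camera_params("wrist"), manip.grasp_offset)
E
```

```text
pics
{'t': 0.0, 'joint_pos': array([68.21005669, 23.94676135, -0.58901908, 92.48688155,  0.26967027,
       63.64043852, -3.0352538 ]), 'joint_vel': array([ 0.01467366,  0.04148792, -0.04373954,  0.01444459, -0.00052707,
        0.0054032 , -0.01174937]), 'tau': array([-1.76878140e-03, -8.64439774e+01,  6.77897763e-01, -4.34890580e+01,
        1.90432684e-02,  7.39622366e-03,  7.60166722e-05]), 'position': array([ 207.57681875, -589.12887479,  230.66435488]), 'ee_rot': array([-1.79927519e+02,  6.25372480e-03,  1.94130548e+01]), 'wrist_force': array([ 0.02309254, -0.13805829, -0.09014441]), 'ft_torque': array([-0.01056863, -0.03818564,  0.00749379]), 'grasp_force': 0.0, 'gripper_width': 85.14524088633249}
scene {'fovy': 48.76875003295829, 'cx': 287.6044651090256, 'cy': 207.69458322660716, 'R': array([[-0.88028082,  0.47402992,  0.02003291],
       [ 0.33758573,  0.65545274, -0.67558684],
       [-0.333379  , -0.58794331, -0.73700821]]), 't': array([ 487.45260076, -149.06753744, 1532.811385  ])}
top {'fovy': 47.6319586971774, 'cx': 269.7104810620171, 'cy': 217.58671775556124, 'R': array([[-0.02906676, -0.999575  , -0.00222518],
       [-0.98231876,  0.02897671, -0.18496   ],
       [ 0.18494587, -0.00319035, -0.98274353]]), 't': array([  21.43429069,  557.45201079, 1504.15417836])}
{'fovy': 69.55978092633632, 'cx': 275.24272023630596, 'cy': 206.13979157567096, 'hand_eye': array([[-2.81632676e-05, -9.62305581e-01, -2.71970528e-01,
         6.87303011e+01],
       [ 9.99999758e-01, -2.16204434e-04,  6.61437378e-04,
         9.35319455e-01],
       [-6.95306114e-04, -2.71970444e-01,  9.62305354e-01,
        -1.42194297e+02],
       [ 0.00000000e+00,  0.00000000e+00,  0.00000000e+00,
         1.00000000e+00]])} 18.700000000000003
```

View pics/scene0.png

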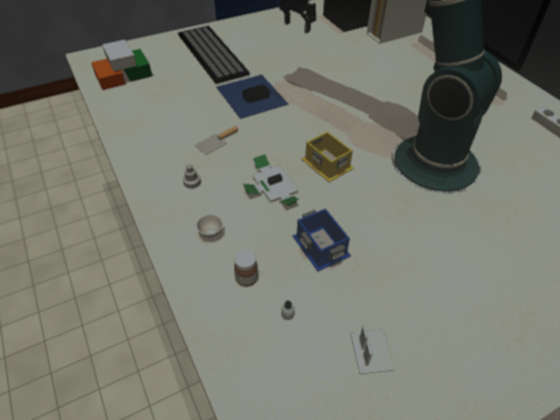

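View pics/top0.png

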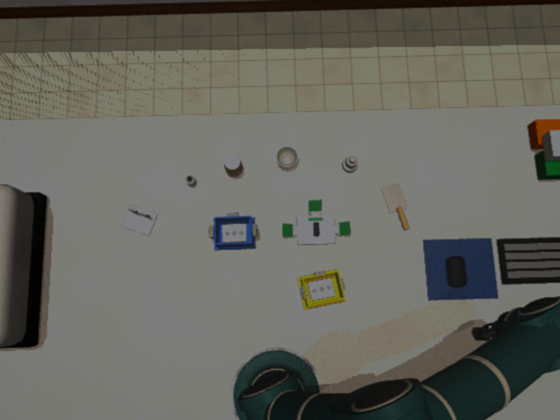

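The top view shows the blue box around (235,232), the lid at (317,230) with its stripe and far clip up (+x), and the yellow decoy at (322,289). I'll enlarge that part and write helpers.

```bash
cat > h.py <<'E'
from cell import manip, vision
import numpy as np, cv2
from scipy.spatial.transform import Rotation as Ro
def cam(name):
    p=vision.camera_params(name); f=210/np.tan(np.radians(p["fovy"]/2))
    if name=="wrist":
        o=manip.get_obs(); T=np.eye(4); T[:3,:3]=Ro.from_euler("xyz",o["ee_rot"],degrees=True).as_matrix(); T[:3,3]=o["position"]
        M=np.linalg.inv(T@p["hand_eye"]); R,t=M[:3,:3],M[:3,3]
    else: R,t=p["R"],p["t"]
    return dict(f=f,c=np.array([p["cx"],p["cy"]]),R=np.array(R),t=np.array(t))
def px2w(c,uv,z):
    d=c["R"].T@np.array([*((np.array(uv)-c["c"])/c["f"]),1.]); o=-c["R"].T@c["t"]
    return o+d*(z-o[2])/d[2]
def w2px(c,X):
    q=c["R"]@np.array(X)+c["t"]; return c["f"]*q[:2]/q[2]+c["c"]
def st():
    o=manip.get_obs(); print({k:np.round(o[k],2) for k in ("t","position","ee_rot","joint_pos","wrist_force","gripper_width","grasp_force")})
def goto(p,rpy):
    "shift and turn in tool units from the present pose"
    o=manip.get_obs(); R=Ro.from_euler("xyz",o["ee_rot"],degrees=True); G=Ro.from_euler("xyz",rpy,degrees=True)
    print("turn(180deg)",np.round((R.inv()*G).as_rotvec()/np.pi,4),"shift/150",np.round(R.inv().apply(np.array(p)-o["position"])/150,3))
E
python3 - <<'E'
from h import *
im=cv2.imread("pics/top0.png")[190:260,200:360]
cv2.imwrite("pics/topc.png",cv2.convertScaleAbs(cv2.resize(im,(800,350),interpolation=cv2.INTER_CUBIC),alpha=1.5))
c=cam("top")
print("box",px2w(c,(235,232),76)); print("lid",px2w(c,(317,230),25))
E
```

```text
box [509.66639092 117.63806959  76.        ]
lid [ 516.49680014 -150.30355039   25.        ]
```

View pics/topc.png

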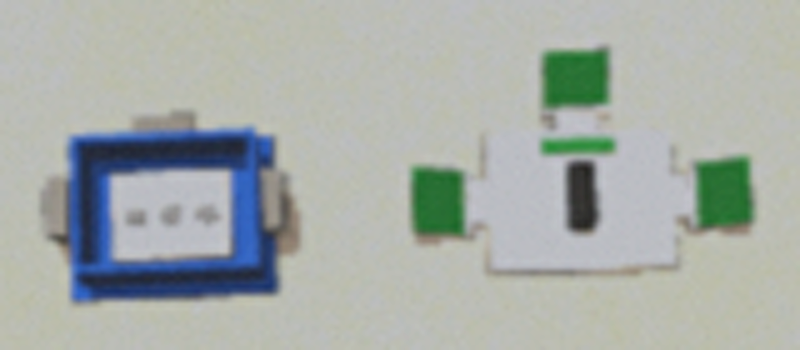

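The crop shows box rim corners near (68,138) and (253,132). The lid's bar is at (582,195), its stripe towards +x at (578,146), and its yaw is near 0. Next I'll move over the lid.

```bash
python3 -c "
from h import *
goto((510,-150,250),(180,0,1))"
```

```text
turn(180deg) [-3.000e-04  1.000e-04  1.023e-01] shift/150 [ 2.874 -2.092 -0.126]
```

```bash
python3 -m pendant '[0,0,0.034,0.1,-0.1,0,0, 0,0,0.034,0.147,-0.206,-0.01,0, 0,0,0.034,0.147,-0.206,-0.01,0, 0,0,0,0.147,-0.206,-0.01,0, 0,0,0,0.147,-0.206,-0.01,0, 0,0,0,0.147,-0.206,-0.01,0, 0,0,0,0.147,-0.206,-0.01,0, 0,0,0,0.147,-0.206,-0.01,0, 0,0,0,0.147,-0.206,-0.01,0, 0,0,0,0.147,-0.206,-0.01,0]'; python3 -c "
from h import *
goto((510,-150,250),(180,0,1))"
```

```text
t: 1.1
position: [400.1, -281.2, 244.7]
ee_rot: [-180.0, 0.0, 1.0]
wrist_force: [0.7, -0.4, 0.5]
gripper_width: 85.4
grasp_force: 0.0
turn(180deg) [-0.      0.0001  0.0003] shift/150 [ 0.748 -0.861 -0.035]
```

```bash
python3 -m pendant '[0,0,0,0.15,-0.17,-0.01,0, 0,0,0,0.15,-0.17,-0.01,0, 0,0,0,0.15,-0.17,-0.01,0, 0,0,0,0.15,-0.17,-0.01,0, 0,0,0,0.1,-0.1,0,0, 0,0,0,0,0,0,0, 0,0,0,0,0,0,0]'; python3 - <<'E'
from h import *
c=cam("wrist"); np.save("c1.npy",c,allow_pickle=True); st()
im=vision.grab_frame("wrist"); cv2.imwrite("pics/w1.png",cv2.convertScaleAbs(cv2.resize(im[:,:,::-1],(800,600),interpolation=cv2.INTER_CUBIC),alpha=1.4))
E
```

```text
t: 1.8
position: [502.2, -163.7, 250.4]
ee_rot: [-180.0, 0.0, 1.1]
wrist_force: [0.0, -0.3, -0.6]
gripper_width: 85.5
grasp_force: 0.0
{'t': np.float64(1.8), 'position': array([ 502.24, -163.73,  250.42]), 'ee_rot': array([-1.7999e+02,  5.0000e-02,  1.0900e+00]), 'joint_pos': array([ 27.73,  13.58, -15.17, 104.52,   3.97,  62.45, -77.79]), 'wrist_force': array([ 0.02, -0.35, -0.64]), 'gripper_width': np.float64(85.48), 'grasp_force': np.float64(0.0)}
```

View pics/w1.png

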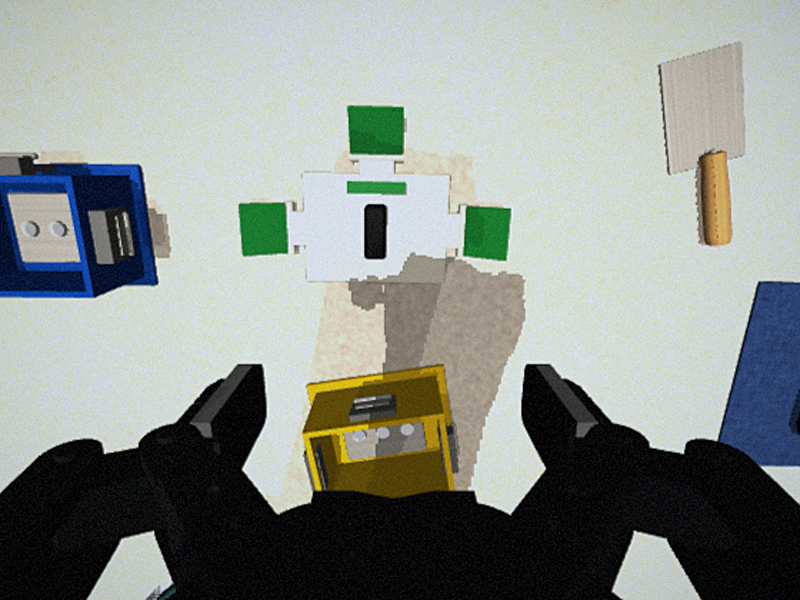

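The wrist view shows the lid plate corners at about (303,172), (450,174), (446,283) and (306,279), and the bar top from (365,204) to (385,258). The stripe points to +x.

```bash
python3 - <<'E'
from h import *
c=np.load("c1.npy",allow_pickle=True).item()
P=[px2w(c,np.array(p)*.7,14)[:2] for p in [(303,172),(450,174),(446,283),(306,279)]]
for p in P: print(p.round(1))
P=np.array(P); print("centre",P.mean(0),"sizes",np.linalg.norm(P[0]-P[1]),np.linalg.norm(P[2]-P[3]),np.linalg.norm(P[0]-P[3]),np.linalg.norm(P[1]-P[2]))
d=(P[0]+P[1]-P[2]-P[3]); e=P[0]+P[3]-P[1]-P[2]
print("yaw x",np.degrees(np.arctan2(d[1],d[0])),"yaw y",np.degrees(np.arctan2(-e[0],e[1])))
B=np.array([px2w(c,np.array(p)*.7,36)[:2] for p in [(365,204.5),(386,204.5),(385,258),(364,258)]]); print("bar",B.mean(0),B.round(1).tolist())
# box: right side rim
for p,z in [((75,176),76),((88,296),76),((142,165),6),((157,284),6)]: print(px2w(c,np.array(p)*.7,z).round(1))
E
```

```text
[570.1 -87.5]
[ 570.8 -211.5]
[ 475.9 -213.1]
[477.2 -86.7]
centre [ 523.4853124  -149.72269972] sizes 124.00405081618737 126.41025295535412 92.8483584165079 94.92213750684279
yaw x 0.23347605151548115 yaw y -0.1405762652854964
bar [ 523.89412916 -149.44737575] [[545.7, -141.2], [546.1, -158.2], [502.1, -158.0], [501.7, -140.4]]
[564.5  61.2  76. ]
[476.2  67.3  76. ]
[573.2  51.8   6. ]
[467.9  52.6   6. ]
```

```bash
python3 -c "
from h import *
goto((523.5,-149.6,60),(180,0,0))"
```

```text
turn(180deg) [-0.      0.0002  0.0056] shift/150 [ 0.147 -0.096  1.27 ]
```

```bash
python3 -m pendant '[0,0,0.0056,0.074,-0.048,0.12,0.3, 0,0,0,0.074,-0.048,0.23,0.4, 0,0,0,0,0,0.23,0.4, 0,0,0,0,0,0.23,0.4, 0,0,0,0,0,0.23,0.4, 0,0,0,0,0,0.15,0.4, 0,0,0,0,0,0.1,0.4, 0,0,0,0,0,0.08,0.4, 0,0,0,0,0,0,0.4, 0,0,0,0,0,0,0.4]' 60; python3 -c "
from h import *
st();goto((523.5,-149.6,17.5),(180,0,0))"
```

```text
t: 2.85
position: [524.9, -149.4, 46.0]
ee_rot: [180.0, -0.0, 0.0]
wrist_force: [-0.3, 0.2, 0.2]
gripper_width: 51.3
grasp_force: 0.0
{'t': np.float64(2.85), 'position': array([ 524.88, -149.4 ,   45.99]), 'ee_rot': array([ 1.7999e+02, -4.0000e-02,  3.0000e-02]), 'joint_pos': array([ 23.07,  30.91, -12.98, 110.99,  10.53,  39.18, -86.28]), 'wrist_force': array([-0.3 ,  0.16,  0.19]), 'gripper_width': np.float64(51.35), 'grasp_force': np.float64(0.0)}
turn(180deg) [ 0.0001 -0.0002  0.0002] shift/150 [-0.009  0.001  0.19 ]
```

```bash
python3 -m pendant '[0,0,0,-0.009,0,0.1,0.4, 0,0,0,0,0,0.06,0.4, 0,0,0,0,0,0.03,0.5, 0,0,0,0,0,0,0.7, 0,0,0,0,0,0,0.9, 0,0,0,0,0,0,1, 0,0,0,0,0,0,1, 0,0,0,0,0,0,1, 0,0,0,0,0,0,1]' 60
```

```text
t: 3.75
position: [523.5, -149.1, 17.4]
ee_rot: [180.0, -0.0, 0.0]
wrist_force: [-1.3, 1.0, 7.1]
gripper_width: 16.5
grasp_force: 59.8
```

```bash
python3 -m pendant '[0,0,0,0,0,-0.06,1, 0,0,0,0,0,-0.18,1, 0,0,0,0,0,-0.24,1, 0,0,0,0,-0.05,-0.24,1, 0,0,0,-0.1,-0.16,-0.24,1, 0,0,0,-0.1,-0.18,-0.24,1, 0,0,0,-0.1,-0.18,-0.15,1, 0,0,0,-0.1,-0.17,0,1, 0,0,0,-0.09,-0.12,0,1, 0,0,0,0,0,0,1]'; python3 -m pendant '[0,0,0,0,0,0,1,0,0,0,0,0,0,1]';python3 - <<'E'
from h import *
c=cam("wrist"); np.save("c2.npy",c,allow_pickle=True); st()
im=vision.grab_frame("wrist"); cv2.imwrite("pics/w2.png",cv2.convertScaleAbs(cv2.resize(im[:,:,::-1],(800,600),interpolation=cv2.INTER_CUBIC),alpha=1.4))
E
```

```text
t: 4.75
position: [448.0, -18.1, 220.0]
ee_rot: [180.0, -0.0, 0.2]
wrist_force: [-0.3, -1.0, -3.9]
gripper_width: 16.6
grasp_force: 59.2
t: 4.95
position: [449.8, -20.8, 219.5]
ee_rot: [180.0, -0.0, -0.0]
wrist_force: [0.1, -0.3, -3.3]
gripper_width: 17.0
grasp_force: 59.2
{'t': np.float64(4.95), 'position': array([449.76, -20.81, 219.45]), 'ee_rot': array([180.,  -0.,  -0.]), 'joint_pos': array([ 17.8 ,   7.49, -20.51, 116.41,   3.14,  56.6 , -94.28]), 'wrist_force': array([ 0.07, -0.33, -3.27]), 'gripper_width': np.float64(17.02), 'grasp_force': np.float64(59.21)}
```

View pics/w2.png

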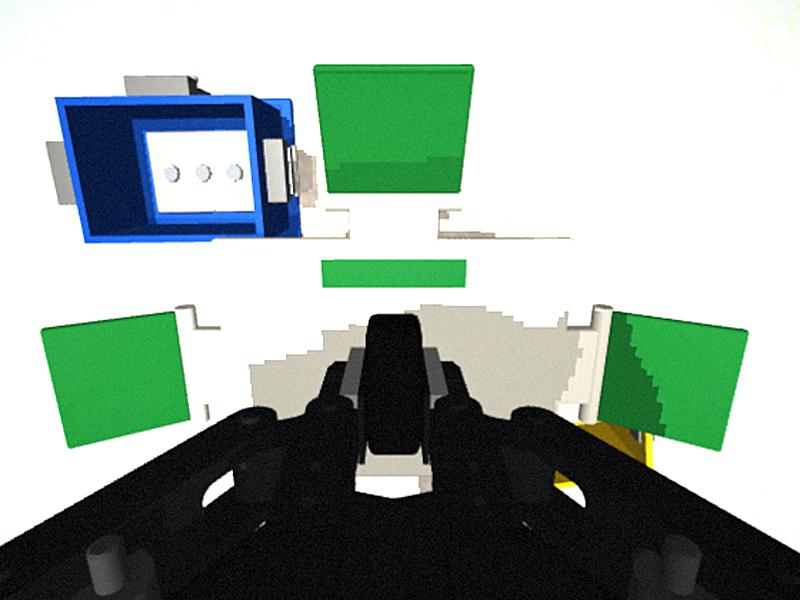

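The view shows the box rim's outer corners at (57,98), (250,96) and (86,241). The lid is held straight: its plate front edge is at row 238, and the bar top runs from (370,316) to (418,316).

```bash
python3 - <<'E'
from h import *
c=np.load("c2.npy",allow_pickle=True).item()
w=lambda p,z: px2w(c,np.array(p)*.7,z)[:2]
TL,TR,BL=[w(p,76) for p in [(57,98),(250,96),(86,241)]]
print(TL,TR,BL,np.linalg.norm(TL-TR),np.linalg.norm(TL-BL)); print("centre",(TR+BL)/2)
d=TL-TR;e=TL-BL;print(np.degrees([np.arctan2(-d[0],d[1]),np.arctan2(e[1],e[0])]))
print("plate edge",w((400,238),216),w((230,238),216),w((560,238),216))
print("bar front",w((370,316),238),w((418,316),238))
print("stripe",w((322,260),216),w((466,260),216),w((322,287),216),w((466,287),216))
E
```

```text
[562.48286205 182.66275577] [563.60224578  65.11859043] [475.09990817 181.90570526] 117.54949521086525 87.38623321056856
centre [519.35107697 123.51214784]
[0.5456164 0.496375 ]
plate edge [497.51220382 -24.15860784] [497.52414619  33.26857399] [497.50095811 -78.2358487 ]
bar front [477.14959012 -14.8450873 ] [477.14470191 -29.32599724]
stripe [489.96474237   2.53318829] [489.95274258 -46.80727563] [480.3998657    2.96253133] [480.38541415 -47.24432127]
```

```bash
python3 -m pendant '[0,0,0,0,-0.1,0,1, 0,0,0,0,-0.24,0,1, 0,0,0,0,-0.24,0,1, 0,0,0,0,-0.24,0,1, 0,0,0,0,-0.24,0,1, 0,0,0,0,-0.24,0,1, 0,0,0,0,-0.24,0,1, 0,0,0,0,-0.22,0,1, 0,0,0,0,-0.13,0,1, 0,0,0,0,0,0,1]'; python3 -m pendant '[0,0,0,0,0,0,1,0,0,0,0,0,0,1]';python3 - <<'E'
from h import *
c=cam("wrist"); np.save("c3.npy",c,allow_pickle=True); st()
im=vision.grab_frame("wrist"); cv2.imwrite("pics/w3.png",cv2.convertScaleAbs(cv2.resize(im[20:200,260:560,::-1],(800,480),interpolation=cv2.INTER_CUBIC),alpha=1.4))
E
```

```text
t: 6.0
position: [449.1, 265.7, 219.0]
ee_rot: [-179.9, 0.1, 0.2]
wrist_force: [-0.5, -0.4, -3.9]
gripper_width: 16.6
grasp_force: 59.4
t: 6.2
position: [449.7, 262.1, 219.1]
ee_rot: [180.0, 0.0, -0.0]
wrist_force: [0.4, 0.0, -3.7]
gripper_width: 16.3
grasp_force: 59.4
{'t': np.float64(6.2), 'position': array([449.71, 262.14, 219.05]), 'ee_rot': array([ 1.7997e+02,  3.0000e-02, -4.0000e-02]), 'joint_pos': array([  -6.91,   16.45,  -31.51,  107.14,    9.93,   59.16, -132.54]), 'wrist_force': array([ 0.43,  0.01, -3.68]), 'gripper_width': np.float64(16.27), 'grasp_force': np.float64(59.44)}
```

View pics/w3.png

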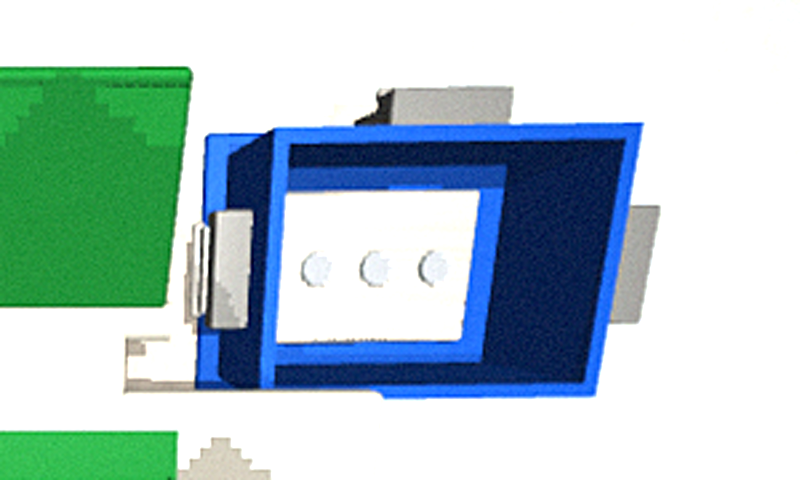

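The crop shows the box rim's outer corners at TL (276,129), TR (642,123) and BR (596,397), with the lid plate hiding BL.

```bash
python3 - <<'E'
from h import *
from scipy.optimize import least_squares
c2=np.load("c2.npy",allow_pickle=True).item();c3=np.load("c3.npy",allow_pickle=True).item()
s=300/800
obs=[(c2,np.array(p)*.7,k) for p,k in [((57,98),(45,60)),((250,96),(45,-60)),((86,241),(-45,60))]]
obs+=[(c3,np.array([260,20])+np.array(p)*s,k) for p,k in [((276,129),(45,60)),((642,123),(45,-60)),((596,397),(-45,-60))]]
def res(q,full=True):
    x,y,a,fs,dx,dy=q; a=np.radians(a); r=[]
    for c,uv,k in obs:
        X=[x+k[0]*np.cos(a)-k[1]*np.sin(a),y+k[0]*np.sin(a)+k[1]*np.cos(a),76]
        cc=dict(c,f=c["f"]*fs); r+=list(w2px(cc,X)-uv)
    return np.array(r+[dx,dy])
for f in (0,1):
    g=(lambda q:res([*q,1,0,0])) if not f else (lambda q:res([*q,0,0]))
    o=least_squares(g,[519,124,0]+([1] if f else [])); print(o.x.round(3),np.abs(o.fun).max().round(2)); print(o.fun[:12].reshape(-1,2).round(1).tolist())
E
```

```text
[518.502 123.667   0.618] 2.35
[[-1.8, -0.5], [1.1, -0.7], [-0.9, 2.4], [0.1, -0.5], [1.3, -0.0], [0.2, 0.5]]
[519.118 123.688   0.616   0.995] 1.9
[[-0.7, -0.5], [1.5, -0.7], [0.1, 1.9], [-0.4, -0.6], [0.2, -0.0], [-0.8, 0.1]]
```

```bash
python3 -c "
from h import *
goto((518.6,123.7,108),(180,0,0.6))"
```

```text
turn(180deg) [ 0.0001  0.0001 -0.0036] shift/150 [0.46  0.923 0.742]
```

```bash
python3 -m pendant '[0,0,-0.0036,0.06,0.12,0,1, 0,0,0,0.1,0.2,0,1, 0,0,0,0.1,0.2,0,1, 0,0,0,0.1,0.2,0.05,1, 0,0,0,0.06,0.12,0.15,1, 0,0,0,0.04,0.083,0.18,1, 0,0,0,0,0,0.18,1, 0,0,0,0,0,0.12,1, 0,0,0,0,0,0.062,1, 0,0,0,0,0,0,1]'; python3 -m pendant '[0,0,0,0,0,0,1,0,0,0,0,0,0,1]';python3 - <<'E'
from h import *
st(); goto((518.6,123.7,85.4),(180,0,0.6))
c=cam("wrist"); np.save("c4.npy",c,allow_pickle=True)
im=vision.grab_frame("scene"); cv2.imwrite("pics/s4.png",cv2.convertScaleAbs(cv2.resize(im[180:290,260:390,::-1],(780,660),interpolation=cv2.INTER_CUBIC)[:600],alpha=1.4))
E
```

```text
t: 7.25
position: [519.4, 125.0, 107.3]
ee_rot: [180.0, 0.1, 0.7]
wrist_force: [-0.6, 0.5, -3.6]
gripper_width: 16.4
grasp_force: 59.4
t: 7.45
position: [520.4, 125.7, 109.1]
ee_rot: [-180.0, -0.1, 0.7]
wrist_force: [0.5, -0.2, -4.3]
gripper_width: 16.5
grasp_force: 59.4
{'t': np.float64(7.45), 'position': array([520.37, 125.7 , 109.05]), 'ee_rot': array([-1.7999e+02, -9.0000e-02,  6.9000e-01]), 'joint_pos': array([   3.3 ,   25.65,  -24.81,  110.58,   14.47,   46.7 , -118.66]), 'wrist_force': array([ 0.46, -0.16, -4.33]), 'gripper_width': np.float64(16.47), 'grasp_force': np.float64(59.38)}
turn(180deg) [-0.0001 -0.0005  0.0005] shift/150 [-0.012  0.013  0.158]
```

View pics/s4.png

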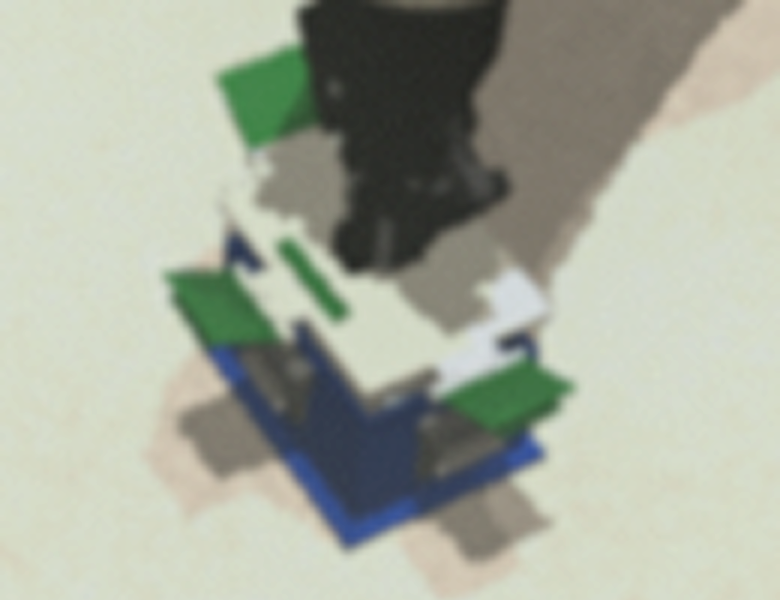

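The lid hangs level just over the box, with its stripe over the box's far wall and the clips over the catches. I'll lower it gently.

```bash
python3 -m pendant '[0,0,0,-0.012,0.013,0.03,1, 0,0,0,0,0,0.03,1, 0,0,0,0,0,0.02,1, 0,0,0,0,0,0.02,1, 0,0,0,0,0,0.02,1, 0,0,0,0,0,0,1]'; python3 -c "
from h import *
goto((518.6,123.7,85.4),(180,0,0.6))"
```

```text
t: 8.1
position: [518.1, 123.8, 89.9]
ee_rot: [-180.0, 0.0, 0.7]
wrist_force: [-1.3, 0.7, 1.8]
gripper_width: 16.6
grasp_force: 60.1
turn(180deg) [-0.      0.      0.0006] shift/150 [0.003 0.001 0.03 ]
```

```bash
python3 -m pendant '[0,0,0,0,0,0.01,1, 0,0,0,0,0,0.01,1, 0,0,0,0,0,0.01,1, 0,0,0,0,0,0.005,1, 0,0,0,0,0,0,1]'
```

```text
t: 8.6
position: [518.5, 124.2, 85.2]
ee_rot: [-179.9, -0.1, 0.7]
wrist_force: [-0.2, 2.8, 5.7]
gripper_width: 16.6
grasp_force: 62.0
```

Seated: TCP z is 85.2 and the lid origin about 67.8. I'll release, rise and look.

```bash
python3 -m pendant '[0,0,0,0,0,0,0.8, 0,0,0,0,0,0,0.5, 0,0,0,0,0,0,0.4, 0,0,0,0,0,-0.02,0.4, 0,0,0,0,0,-0.1,0.4, 0,0,0,0,0,-0.2,0.4, 0,0,0,0,0,-0.25,0.6, 0,0,0,0,0,-0.2,0.8, 0,0,0,0,0,-0.1,1, 0,0,0,0,0,0,1]' ; python3 - <<'E'
from h import *
st(); c=cam("wrist"); np.save("c5.npy",c,allow_pickle=True)
im=vision.grab_frame("wrist"); cv2.imwrite("pics/w5.png",cv2.convertScaleAbs(cv2.resize(im[:300,:,::-1],(800,429),interpolation=cv2.INTER_CUBIC),alpha=1.0))
E
```

```text
t: 9.6
position: [519.0, 123.9, 218.5]
ee_rot: [-180.0, -0.2, 0.7]
wrist_force: [0.8, -0.3, -0.7]
gripper_width: 0.0
grasp_force: 0.0
{'t': np.float64(9.6), 'position': array([518.99, 123.91, 218.49]), 'ee_rot': array([-179.97,   -0.25,    0.69]), 'joint_pos': array([   6.21,   17.15,  -27.38,  105.73,    9.16,   59.03, -114.14]), 'wrist_force': array([ 0.76, -0.29, -0.68]), 'gripper_width': np.float64(0.0), 'grasp_force': np.float64(0.0)}
```

View pics/w5.png

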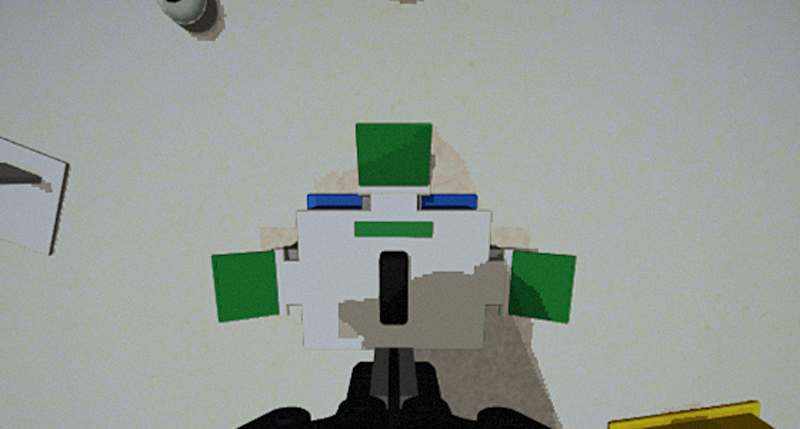

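The lid is seated with the stripe far and all three clips open. Plate corners are at (297,210), (491,211), (484,348) and (303,348). The left clip's free edge is near column 212, the right one's near 576, and the far one's at row 124.

```bash
cat >> h.py <<'E'
C0=np.array([518.6,124.1,68.0]); YAW=0.65
DIR={"L":90,"R":-90,"F":0}; HR={"L":75.5,"R":75.5,"F":60.5}
def clip(side,C,phi,off=11):
    "TCP pose for inner finger corner at C=(r,z) (r from lid centre), tilted phi deg inwards; also angle of tool rpy"
    a=np.radians(YAW+DIR[side]); out=np.array([np.cos(a),np.sin(a),0]); p=np.radians(phi)
    r=C[0]+off*np.cos(p); z=C[1]-off*np.sin(p)
    zt=-np.sin(p)*out-np.cos(p)*np.array([0,0,1]); 
    if side=="F": y=-np.cross([0,0,1],out); 
    else:
        y=np.array([np.cos(np.radians(YAW)),np.sin(np.radians(YAW)),0])
    R=np.c_[np.cross(y,zt),y,zt]
    return np.array([*(C0[:2]+out[:2]*r),z]),Ro.from_matrix(R).as_euler("xyz",degrees=True)
def arc(side,th,rho=37,h=1.5): return np.array([HR[side]+rho*np.cos(th)+h*np.sin(th),79-rho*np.sin(th)+h*np.cos(th)])
E
python3 - <<'E'
from h import *
c=np.load("c5.npy",allow_pickle=True).item(); s=.7
P=np.array([px2w(c,np.array(p)*s,82)[:2] for p in [(297,210),(491,211),(484,348),(303,348)]]); print(P.round(1).tolist(),P.mean(0))
for th in np.arange(-1,.1,.1):
    o=[]
    for s_,d in (("L",(0,1)),("R",(0,-1)),("F",(1,0))):
        r=HR[s_]+42*np.cos(th); X=[*(C0[:2]+np.array(d)*r),79-42*np.sin(th)]; o.append((w2px(c,X)/s).round(0).tolist())
    print(round(th,1),o)
p,r=clip("L",(106,125),20); print(p,r); goto(p,r)
for t in (.35,.6,.8,1.,1.2,1.4,1.6): print(t,clip("L",arc("L",t),20)[0].round(1))
E
```

```text
[[565.0, 184.6], [565.8, 61.2], [472.1, 59.3], [470.6, 184.9]] [518.38642875 122.48700729]
-1.0 [[225.0, 293.0], [557.0, 297.0], [393.0, 147.0]]
-0.9 [[221.0, 292.0], [561.0, 296.0], [393.0, 141.0]]
-0.8 [[218.0, 291.0], [564.0, 295.0], [393.0, 135.0]]
-0.7 [[215.0, 289.0], [567.0, 293.0], [393.0, 130.0]]
-0.6 [[213.0, 288.0], [569.0, 292.0], [393.0, 126.0]]
-0.5 [[212.0, 286.0], [570.0, 291.0], [393.0, 122.0]]
-0.4 [[211.0, 285.0], [571.0, 289.0], [393.0, 120.0]]
-0.3 [[211.0, 283.0], [571.0, 287.0], [393.0, 118.0]]
-0.2 [[212.0, 282.0], [570.0, 286.0], [393.0, 117.0]]
-0.1 [[214.0, 280.0], [568.0, 284.0], [393.0, 117.0]]
-0.0 [[216.0, 279.0], [566.0, 283.0], [393.0, 117.0]]
[517.28023123 240.4291326  121.23777842] [180.    20.    90.65]
turn(180deg) [-0.0866 -0.0878 -0.4944] shift/150 [ 0.    -0.778  0.637]
0.35 [517.2 245.2  64. ]
0.6 [517.3 241.3  55.6]
0.8 [517.3 236.8  49.7]
1.0 [517.4 231.2  44.9]
1.2 [517.5 224.7  41.3]
1.4 [517.5 217.7  39. ]
1.6 [517.6 210.4  38.2]
```

```bash
python3 -m pendant '[0,0,-0.047,0.005,-0.07,0.03,1, 0,0,-0.047,0.016,-0.068,0.03,1, 0,0,-0.047,0.025,-0.065,0.03,1, 0,0,-0.047,0.035,-0.06,0.03,1, 0,0,-0.047,0.043,-0.055,0.03,1, 0,0,-0.047,0.051,-0.048,0.03,1, 0,0,-0.047,0.057,-0.04,0.03,1, 0,0,-0.047,0.063,-0.03,0.03,1, 0,0,-0.047,0.067,-0.022,0.03,1, 0,0,-0.047,0.069,-0.011,0.03,1]'; python3 - <<'E'
from h import *
p,r=clip("L",(106,130),20); goto(p,r); st()
E
```

```text
t: 10.65
position: [524.5, 228.4, 169.4]
ee_rot: [-179.9, 0.0, 85.6]
wrist_force: [0.5, -0.2, -0.7]
gripper_width: -0.2
grasp_force: 0.0
turn(180deg) [-0.0052 -0.111  -0.0274] shift/150 [ 0.076 -0.054  0.288]
{'t': np.float64(10.65), 'position': array([524.52, 228.43, 169.45]), 'ee_rot': array([-1.7993e+02,  2.0000e-02,  8.5650e+01]), 'joint_pos': array([  6.96,  28.56, -43.63, 102.38,  22.78,  58.3 , -49.8 ]), 'wrist_force': array([ 0.45, -0.23, -0.67]), 'gripper_width': np.float64(-0.16), 'grasp_force': np.float64(0.0)}
```

```bash
python3 -m pendant '[-0.002,-0.037,-0.009,0.076,-0.054,0.05,1, -0.002,-0.037,-0.009,0,0,0.05,1, -0.001,-0.037,-0.009,0,0,0.05,1, 0,0,0,0,0,0,1]'; python3 - <<'E'
from h import *
p,r=clip("L",(106,120),20); goto(p,r); st()
E
```

```text
t: 11.05
position: [515.7, 240.0, 145.8]
ee_rot: [-179.8, 20.2, 90.6]
wrist_force: [-0.3, 0.2, -1.5]
gripper_width: -0.1
grasp_force: 0.0
turn(180deg) [-0.0012  0.0012 -0.0003] shift/150 [0.071 0.011 0.184]
{'t': np.float64(11.05), 'position': array([515.75, 239.99, 145.83]), 'ee_rot': array([-179.8 ,   20.21,   90.6 ]), 'joint_pos': array([ -9.97,  34.83, -36.81,  97.11,  36.05,  73.49, -60.1 ]), 'wrist_force': array([-0.3 ,  0.21, -1.51]), 'gripper_width': np.float64(-0.14), 'grasp_force': np.float64(0.0)}
```

```bash
python3 -m pendant '[0,0,0,0.039,0.009,0.09,1, 0,0,0,0.039,0,0.09,1, 0,0,0,0.013,0,0.03,1, 0,0,0,0.013,0,0.03,1, 0,0,0,0.013,0,0.03,1, 0,0,0,0.013,0,0.03,1, 0,0,0,0.013,0,0.03,1, 0,0,0,0.013,0,0.03,1, 0,0,0,0.013,0,0.03,1, 0,0,0,0,0,0,1]'; python3 - <<'E'
from h import *
for t in (.35,.6,.8,1.0,1.1):
    p,r=clip("L",arc("L",t),20); goto(p,r)
E
```

```text
t: 12.05
position: [518.9, 241.2, 83.7]
ee_rot: [-180.0, 20.0, 90.2]
wrist_force: [-0.5, 0.4, -0.3]
gripper_width: 0.0
grasp_force: 0.1
turn(180deg) [-0.0009  0.0001 -0.0024] shift/150 [ 0.07  -0.011  0.114]
turn(180deg) [-0.0009  0.0001 -0.0024] shift/150 [ 0.065 -0.011  0.176]
turn(180deg) [-0.0009  0.0001 -0.0024] shift/150 [ 0.05  -0.011  0.223]
turn(180deg) [-0.0009  0.0001 -0.0024] shift/150 [ 0.025 -0.011  0.266]
turn(180deg) [-0.0009  0.0001 -0.0024] shift/150 [ 0.01  -0.01   0.285]
```

```bash
cat >> h.py <<'E'
def look(cams=("scene","top","wrist")):
    for n in cams:
        c=cam(n); im=vision.grab_frame(n).astype(float)
        g=((im[:,:,1]>1.35*im[:,:,0])&(im[:,:,1]>1.2*im[:,:,2])&(im[:,:,1]>25)).astype(np.uint8)
        for s in "LRF":
            a=np.radians(YAW+DIR[s]); out=np.array([np.cos(a),np.sin(a),0]); lat=np.array([-out[1],out[0],0]); best=[]
            allm=np.zeros(g.shape,np.uint8); qs=[]
            for th in np.arange(-.8,1.65,.1):
                X=[C0*[1,1,0]+out*(HR[s]+q*np.cos(th))+lat*w+np.array([0,0,79-q*np.sin(th)]) for q,w in ((6,-22),(6,22),(42,22),(42,-22))]
                m=np.zeros(g.shape,np.uint8); cv2.fillConvexPoly(m,np.round([w2px(c,x) for x in X]).astype(int),1); allm|=m; qs.append((th,m))
            G=g&cv2.dilate(allm,np.ones((5,5),np.uint8))
            best=sorted([(round(float((G&m).sum()/max(1,(G|m).sum())),2),round(float(th),1)) for th,m in qs])[::-1][:3]
            print(n,s,"green px",G.sum(),"IoU,theta",best)
E
python3 -c "
from h import *
look()"
```

```text
scene L green px 11 IoU,theta [(0.11, -0.7), (0.11, -0.8), (0.09, 1.6)]
scene R green px 175 IoU,theta [(0.8, -0.6), (0.78, -0.8), (0.77, -0.4)]
scene F green px 130 IoU,theta [(0.76, -0.6), (0.66, -0.5), (0.63, -0.7)]
top L green px 0 IoU,theta [(0.0, 1.6), (0.0, 1.5), (0.0, 1.4)]
top R green px 142 IoU,theta [(0.87, 0.6), (0.85, 0.5), (0.85, -0.6)]
top F green px 156 IoU,theta [(0.84, -0.7), (0.81, 0.3), (0.8, 0.2)]
wrist L green px 628 IoU,theta [(0.15, -0.0), (0.15, -0.1), (0.13, 0.1)]
wrist R green px 0 IoU,theta [(0.0, 1.6), (0.0, 1.5), (0.0, 1.4)]
wrist F green px 1 IoU,theta [(0.0, 1.6), (0.0, 1.5), (0.0, 1.4)]
```

```bash
python3 - <<'E'
from h import *
im=vision.grab_frame("wrist"); cv2.imwrite("pics/w6.png",cv2.convertScaleAbs(cv2.resize(im[150:,80:480,::-1],(800,540),interpolation=cv2.INTER_CUBIC),alpha=1.2))
E
```

```text
(no output)
```

View pics/w6.png

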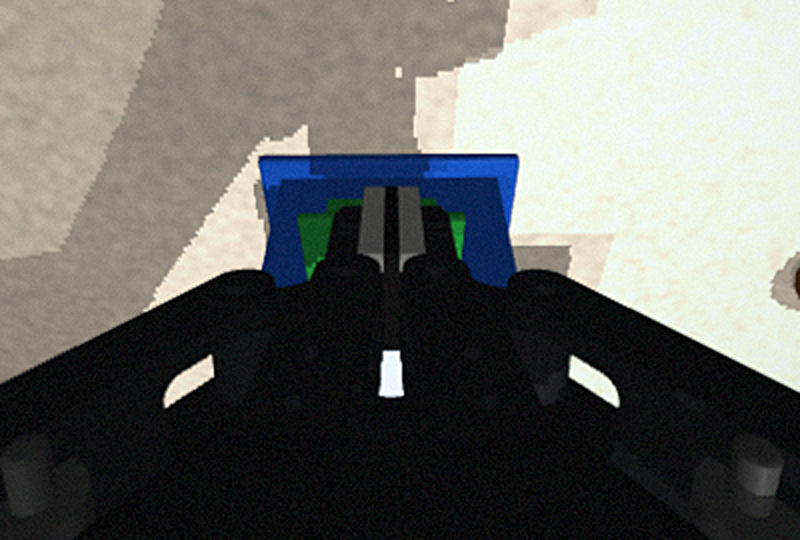

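The wrist view shows both fingertips resting over the flap, whose free corners are at about (300,217) and (464,217). The flap is already pressed to about level, so I'll go on along the arc.

```bash
python3 -m pendant '[0,0,0,0.0175,-0.011,0.0285,1, 0,0,0,0.0175,0,0.0285,1, 0,0,0,0.0175,0,0.0285,1, 0,0,0,0.0175,0,0.0285,1, 0,0,0,-0.0025,0,0.031,1, 0,0,0,-0.0025,0,0.031,1, 0,0,0,-0.0075,0,0.0235,1, 0,0,0,-0.0075,0,0.0235,1, 0,0,0,0,0,0,1]'; python3 - <<'E'
from h import *
for t in (.8,.9,1.0,1.1,1.2):
    p,r=clip("L",arc("L",t),20); goto(p,r)
E
```

```text
t: 13.15
position: [517.5, 236.5, 50.0]
ee_rot: [180.0, 20.0, 90.2]
wrist_force: [0.5, 1.4, -0.1]
gripper_width: -0.1
grasp_force: 0.4
turn(180deg) [-0.0008  0.0001 -0.0026] shift/150 [ 0.002 -0.002  0.001]
turn(180deg) [-0.0008  0.0001 -0.0026] shift/150 [-0.009 -0.001  0.023]
turn(180deg) [-0.0008  0.0001 -0.0026] shift/150 [-0.022 -0.001  0.044]
turn(180deg) [-0.0008  0.0001 -0.0026] shift/150 [-0.037 -0.001  0.064]
turn(180deg) [-0.0008  0.0001 -0.0026] shift/150 [-0.054 -0.001  0.082]
```

```bash
python3 -m pendant '[0,0,0,-0.0055,0,0.011,1, 0,0,0,-0.0055,0,0.011,1, 0,0,0,-0.0065,0,0.0105,1, 0,0,0,-0.0065,0,0.0105,1, 0,0,0,0,0,0,1]'; python3 -m pendant '[0,0,0,-0.005,0,0.0067,1, 0,0,0,0,0,0,1]'
```

```text
t: 13.65
position: [517.7, 231.2, 45.4]
ee_rot: [180.0, 20.0, 90.2]
wrist_force: [0.1, 0.7, -0.6]
gripper_width: 0.3
grasp_force: 0.5
t: 13.85
position: [517.6, 230.3, 44.8]
ee_rot: [180.0, 20.0, 90.2]
wrist_force: [-0.9, 1.7, -0.6]
gripper_width: 0.2
grasp_force: 0.5
```

```bash
python3 -m pendant '[0,0,0,-0.005,0,0.0067,1, 0,0,0,0,0,0,1]';python3 -m pendant '[0,0,0,-0.005,0,0.0067,1, 0,0,0,0,0,0,1]'
```

```text
t: 14.05
position: [517.6, 229.3, 44.1]
ee_rot: [180.0, 20.0, 90.2]
wrist_force: [-0.0, 0.8, -0.3]
gripper_width: -0.3
grasp_force: 0.5
t: 14.25
position: [517.6, 228.2, 43.4]
ee_rot: [180.0, 20.0, 90.2]
wrist_force: [-0.4, 1.7, -0.7]
gripper_width: -0.2
grasp_force: 0.5
```

```bash
for i in 1 2 ; do python3 -m pendant '[0,0,0,-0.0057,0,0.006,1, 0,0,0,0,0,0,1]'|grep -E "pos|wrist"; done
```

```text
position: [517.6, 227.0, 42.8]
wrist_force: [0.8, 0.9, -0.4]
position: [517.7, 226.2, 42.3]
wrist_force: [-0.6, 2.5, -0.9]
```

```bash
for i in 1 2 ; do python3 -m pendant '[0,0,0,-0.006,0,0.0055,1, 0,0,0,0,0,0,1]'|grep -E "pos|wrist"; done
```

```text
position: [517.7, 225.4, 41.9]
wrist_force: [0.6, 4.4, -1.1]
position: [517.6, 224.5, 41.5]
wrist_force: [1.6, 5.8, -0.9]
```

```bash
python3 -m pendant '[0,0,0,-0.005,0,0.0045,1, 0,0,0,0,0,0,1]'|grep -E "pos|wrist"; python3 -m pendant '[0,0,0,-0.005,0,0.0045,1, 0,0,0,0,0,0,1]'|grep -E "pos|wrist"
```

```text
position: [517.6, 223.2, 41.0]
wrist_force: [1.1, 3.0, -1.8]
position: [517.6, 221.4, 40.6]
wrist_force: [0.3, 0.6, -0.4]
```

```bash
python3 -m pendant '[0,0,0,-0.004,0,0.003,1, 0,0,0,0,0,0,1]'|grep -E "pos|wrist"; python3 -m pendant '[0,0,0,-0.004,0,0.003,1, 0,0,0,0,0,0,1]'|grep -E "pos|wrist"
```

```text
position: [517.7, 221.0, 40.4]
wrist_force: [0.3, 2.3, -0.1]
position: [517.7, 220.4, 40.2]
wrist_force: [-0.0, 1.2, 0.0]
```

```bash
python3 -m pendant '[0,0,0,-0.004,0,0.003,1, 0,0,0,0,0,0,1]'|grep -E "pos|wrist"; python3 -m pendant '[0,0,0,-0.004,0,0.003,1, 0,0,0,0,0,0,1]'|grep -E "pos|wrist"
```

```text
position: [517.7, 219.7, 40.0]
wrist_force: [-0.9, 1.9, -0.8]
position: [517.7, 219.5, 39.9]
wrist_force: [-1.6, 3.4, 1.7]
```

```bash
python3 -m pendant '[0,0,0,0.02,0,-0.01,1, 0,0,0,0.06,0,-0.03,1, 0,0,0,0.1,0,-0.1,1, 0,0,0,0.1,0,-0.25,1, 0,0,0,0,0,-0.3,1, 0,0.037,0,-0.05,0,-0.3,1, 0,0.037,0,-0.1,0,-0.1,1, 0,0.037,0,-0.2,0,0,1, 0,0.037,0,-0.2,0,0,1, 0,0.037,0,-0.2,0,0,1]'; python3 - <<'E'
from h import *
look(("scene","top"))
p,r=clip("R",(106,130),20); goto(p,r); st()
E
```

```text
t: 17.25
position: [517.6, 217.1, 187.4]
ee_rot: [-179.8, -9.9, 90.3]
wrist_force: [0.9, 0.4, 0.2]
gripper_width: -0.0
grasp_force: 0.0
scene L green px 142 IoU,theta [(0.78, 1.3), (0.72, 1.2), (0.69, 1.4)]
scene R green px 175 IoU,theta [(0.8, -0.6), (0.78, -0.8), (0.77, -0.4)]
scene F green px 128 IoU,theta [(0.77, -0.6), (0.67, -0.5), (0.64, -0.7)]
top L green px 0 IoU,theta [(0.0, 1.6), (0.0, 1.5), (0.0, 1.4)]
top R green px 45 IoU,theta [(0.31, -0.6), (0.27, 0.6), (0.27, 0.5)]
top F green px 0 IoU,theta [(0.0, 1.6), (0.0, 1.5), (0.0, 1.4)]
turn(180deg) [-0.001   0.0568 -0.0058] shift/150 [-1.398  0.015  0.16 ]
{'t': np.float64(17.35), 'position': array([519.22, 210.29, 185.53]), 'ee_rot': array([-179.55,   -9.77,   89.61]), 'joint_pos': array([ 19.5 ,  26.72, -50.24, 105.58,  14.21,  53.19, -35.35]), 'wrist_force': array([-0.03, -0.53, -0.15]), 'gripper_width': np.float64(-0.25), 'grasp_force': np.float64(0.0)}
```

```bash
python3 -m pendant '[0,0,-0.003,-0.14,0.005,-0.025,1, 0,0,-0.003,-0.19,0.005,-0.033,1, 0,0,0,-0.19,0.005,-0.033,1, 0,0,0,-0.19,0,-0.033,1, 0,0,0,-0.19,0,-0.033,1, 0,0.028,0,-0.19,0,-0.033,1, 0,0.028,0,-0.15,0,-0.03,1, 0,0,0,-0.09,0,0,1, 0,0,0,0,0,0,1]'; python3 - <<'E'
from h import *
p,r=clip("R",(106,115),20); goto(p,r)
p,r=clip("R",(106,87.5),20); goto(p,r); st()
E
```

```text
t: 18.25
position: [523.9, 14.1, 180.0]
ee_rot: [-179.7, -19.8, 91.1]
wrist_force: [1.0, 1.2, 0.3]
gripper_width: 0.2
grasp_force: 0.0
turn(180deg) [-0.0026  0.0009  0.0023] shift/150 [-0.195 -0.025  0.417]
turn(180deg) [-0.0026  0.0009  0.0023] shift/150 [-0.257 -0.024  0.59 ]
{'t': np.float64(18.25), 'position': array([523.86,  14.1 , 180.02]), 'ee_rot': array([-179.69,  -19.84,   91.09]), 'joint_pos': array([ 49.18,  29.09, -54.46, 107.75,   4.26,  54.56,  -2.92]), 'wrist_force': array([0.99, 1.23, 0.28]), 'gripper_width': np.float64(0.17), 'grasp_force': np.float64(0.0)}
```

```bash
python3 -m pendant '[-0.001,0,0.001,-0.049,-0.008,0.1,1, -0.001,0,0.001,-0.049,-0.008,0.11,1, 0,0,0,-0.049,-0.008,0.11,1, 0,0,0,-0.049,0,0.097,1, 0,0,0,-0.0124,0,0.0346,1, 0,0,0,-0.0124,0,0.0346,1, 0,0,0,-0.0124,0,0.0346,1, 0,0,0,-0.0124,0,0.0346,1, 0,0,0,-0.0124,0,0.0346,1,0,0,0,0,0,0,1]'; python3 - <<'E'
from h import *
look(("scene",))
for t in (.35,.6,.8,1.,1.2,1.4): goto(*clip("R",arc("R",t),20))
E
```

```text
t: 19.25
position: [520.1, 9.9, 84.0]
ee_rot: [180.0, -19.9, 90.9]
wrist_force: [-0.5, -0.6, 0.6]
gripper_width: 0.2
grasp_force: 0.1
scene L green px 144 IoU,theta [(0.77, 1.3), (0.69, 1.4), (0.69, 1.2)]
scene R green px 139 IoU,theta [(0.74, -0.0), (0.7, -0.1), (0.7, -0.3)]
scene F green px 131 IoU,theta [(0.77, -0.6), (0.66, -0.5), (0.62, -0.7)]
turn(180deg) [-0.0005  0.0008  0.0016] shift/150 [-0.09  -0.002  0.112]
turn(180deg) [-0.0005  0.0008  0.0016] shift/150 [-0.085 -0.002  0.173]
turn(180deg) [-0.0005  0.0008  0.0016] shift/150 [-0.069 -0.002  0.22 ]
turn(180deg) [-0.0005  0.0008  0.0016] shift/150 [-0.045 -0.002  0.263]
turn(180deg) [-0.0005  0.0008  0.0016] shift/150 [-0.013 -0.001  0.3  ]
turn(180deg) [-0.0005  0.0008  0.0016] shift/150 [ 0.026 -0.001  0.331]
```

```bash
python3 -m pendant '[0,0,0,-0.0225,0,0.028,1, 0,0,0,-0.0225,0,0.028,1, 0,0,0,-0.0225,0,0.028,1, 0,0,0,-0.0225,0,0.028,1, 0,0,0,0.0025,0,0.0305,1, 0,0,0,0.0025,0,0.0305,1, 0,0,0,0.008,0,0.0235,1, 0,0,0,0.008,0,0.0235,1, 0,0,0,0,0,0,1]';  python3 -m pendant '[0,0,0,0.006,0,0.011,1, 0,0,0,0.006,0,0.011,1, 0,0,0,0.006,0,0.0105,1, 0,0,0,0.006,0,0.0105,1, 0,0,0,0,0,0,1]'; python3 -c "
from h import *
goto(*clip('R',arc('R',1.1),20))"
```

```text
t: 20.2
position: [520.1, 11.7, 49.7]
ee_rot: [180.0, -19.9, 91.0]
wrist_force: [0.8, 0.1, 0.8]
gripper_width: 0.0
grasp_force: 0.4
t: 20.7
position: [520.2, 17.0, 45.0]
ee_rot: [180.0, -19.9, 91.0]
wrist_force: [0.2, -1.3, 0.1]
gripper_width: -0.2
grasp_force: 0.5
turn(180deg) [-0.0004  0.0008  0.0016] shift/150 [ 0.015 -0.002  0.02 ]
```

Now small steps, feeling for the bead.

```bash
for i in 1 2 3; do python3 -m pendant '[0,0,0,0.005,0,0.0067,1, 0,0,0,0,0,0,1]'|grep -E "pos|wrist"; done; python3 -m pendant '[0,0,0,0.0057,0,0.006,1, 0,0,0,0,0,0,1]'|grep -E "pos|wrist"
```

```text
position: [520.2, 18.0, 44.3]
wrist_force: [0.7, -2.2, -0.2]
position: [520.2, 19.0, 43.7]
wrist_force: [-0.7, -1.7, -0.3]
position: [520.2, 20.1, 43.0]
wrist_force: [-0.5, -1.1, -0.3]
position: [520.2, 21.2, 42.4]
wrist_force: [0.1, -1.8, -0.6]
```

```bash
for i in 1 2; do python3 -m pendant '[0,0,0,0.0057,0,0.006,1, 0,0,0,0,0,0,1]'|grep -E "pos|wrist"; done
```

```text
position: [520.1, 22.3, 41.8]
wrist_force: [0.7, -1.0, 0.1]
position: [520.1, 23.4, 41.3]
wrist_force: [0.6, -1.0, 0.4]
```

```bash
for i in 1 2; do python3 -m pendant '[0,0,0,0.0062,0,0.0055,1, 0,0,0,0,0,0,1]'|grep -E "pos|wrist"; done
```

```text
position: [520.1, 24.6, 40.8]
wrist_force: [-0.2, -0.9, -1.0]
position: [520.1, 25.7, 40.4]
wrist_force: [-0.3, -2.0, -1.0]
```

```bash
for i in 1 2; do python3 -m pendant '[0,0,0,0.0063,0,0.005,1, 0,0,0,0,0,0,1]'|grep -E "pos|wrist"; done
```

```text
position: [520.0, 26.7, 40.0]
wrist_force: [-0.2, -2.4, -0.9]
position: [520.0, 27.7, 39.6]
wrist_force: [0.4, -4.3, 0.5]
```

Contact begins at about 1.3 rad.

```bash
for i in 1 2; do python3 -m pendant '[0,0,0,0.0055,0,0.004,1, 0,0,0,0,0,0,1]'|grep -E "pos|wrist"; done
```

```text
position: [520.0, 28.7, 39.3]
wrist_force: [0.2, -3.6, -1.7]
position: [520.0, 30.2, 39.1]
wrist_force: [0.3, -1.3, -0.0]
```

```bash
python3 -m pendant '[0,0,0,0.005,0,0.0035,1, 0,0,0,0,0,0,1]'|grep -E "pos|wrist"
```

```text
position: [520.0, 31.0, 38.9]
wrist_force: [-1.0, -1.4, -0.3]
```

```bash
for i in 1 2; do python3 -m pendant '[0,0,0,0.0045,0,0.003,1, 0,0,0,0,0,0,1]'|grep -E "pos|wrist"; done
```

```text
position: [520.0, 31.7, 38.7]
wrist_force: [-0.6, -1.1, -0.2]
position: [520.0, 32.4, 38.5]
wrist_force: [-0.6, -1.2, 0.7]
```

```bash
for i in 1 ; do python3 -m pendant '[0,0,0,0.004,0,0.0025,1, 0,0,0,0,0,0,1]'|grep -E "pos|wrist"; done
```

```text
position: [520.0, 32.6, 38.3]
wrist_force: [-1.2, -5.2, 3.9]
```

```bash
python3 -m pendant '[0,0,0,-0.02,0,-0.01,1, 0,0,0,-0.06,0,-0.03,1, 0,0,0,-0.1,0,-0.1,1, 0,0,0,-0.1,0,-0.25,1, 0,0,0,0,0,-0.3,1, 0,-0.037,0,0.05,0,-0.3,1, 0,-0.037,0,0.1,0,-0.1,1, 0,-0.037,0,0.1,0.1,0,1, 0,0,0.045,0.1,0.1,0,1, 0,0,0.045,0.1,0.1,0,1]'; python3 - <<'E'
from h import *
look(("scene",))
goto(*clip("F",(91,170),0)); st()
E
```

```text
t: 24.9
position: [566.6, 4.7, 186.6]
ee_rot: [-180.0, -0.2, 74.5]
wrist_force: [-0.3, -1.8, -0.2]
gripper_width: -0.0
grasp_force: 0.0
scene L green px 146 IoU,theta [(0.77, 1.3), (0.7, 1.2), (0.69, 1.4)]
scene R green px 0 IoU,theta [(0.0, 1.6), (0.0, 1.5), (0.0, 1.4)]
scene F green px 130 IoU,theta [(0.77, -0.6), (0.66, -0.5), (0.63, -0.7)]
turn(180deg) [-0.0013 -0.0016  0.4071] shift/150 [0.856 0.114 0.116]
{'t': np.float64(24.95), 'position': array([568.6 ,   6.56, 186.56]), 'ee_rot': array([-179.98,   -0.35,   73.92]), 'joint_pos': array([ 29.01,  26.22, -41.83, 102.19,  19.7 ,  59.06, -36.22]), 'wrist_force': array([-2.67,  3.  , -1.76]), 'gripper_width': np.float64(-0.04), 'grasp_force': np.float64(0.0)}
```

```bash
python3 -m pendant '[0,0,0.045,0.095,0.007,0,1, 0,0,0.045,0.095,-0.007,0,1, 0,0,0.045,0.093,-0.02,0,1, 0,0,0.045,0.089,-0.032,0,1, 0,0,0.045,0.084,-0.045,0,1, 0,0,0.045,0.077,-0.056,0,1, 0,0,0.045,0.067,-0.067,0,1, 0,0,0.045,0.057,-0.076,0,1, 0,0,0.045,0.046,-0.083,0,1, 0,0,0,0,0,0,1]'; python3 - <<'E'
from h import *
goto(*clip("F",(91,140),20)); st()
E
```

```text
t: 25.95
position: [608.7, 126.3, 186.5]
ee_rot: [-179.7, 0.0, 1.8]
wrist_force: [-0.6, 0.3, -0.6]
gripper_width: -0.1
grasp_force: 0.0
turn(180deg) [-0.0008 -0.111   0.0064] shift/150 [0.075 0.011 0.335]
{'t': np.float64(25.95), 'position': array([608.71, 126.28, 186.48]), 'ee_rot': array([-1.7967e+02,  2.0000e-02,  1.7500e+00]), 'joint_pos': array([   5.24,   28.32,  -26.47,   94.76,   13.74,   60.13, -113.6 ]), 'wrist_force': array([-0.63,  0.33, -0.64]), 'gripper_width': np.float64(-0.09), 'grasp_force': np.float64(0.0)}
```

```bash
python3 -m pendant '[0,-0.037,0.002,0.075,0.011,0.05,1, 0,-0.037,0.002,0,0,0.05,1, 0,-0.037,0.002,0,0,0.05,1, 0,0,0,0,0,0,1]'; python3 - <<'E'
from h import *
c=cam("top"); print("jar",px2w(c,(233,166),85))
goto(*clip("F",(91,115),20)); goto(*clip("F",(91,87.5),20)); st()
E
```

```text
t: 26.35
position: [617.3, 121.6, 161.0]
ee_rot: [-179.8, 20.5, 0.9]
wrist_force: [0.6, -0.5, -0.3]
gripper_width: -0.0
grasp_force: 0.0
jar [726.62188949 120.12953903  85.        ]
turn(180deg) [-0.0005  0.0026  0.0014] shift/150 [ 0.133 -0.023  0.305]
turn(180deg) [-0.0005  0.0026  0.0014] shift/150 [ 0.197 -0.023  0.476]
{'t': np.float64(26.35), 'position': array([617.29, 121.61, 160.99]), 'ee_rot': array([-179.82,   20.47,    0.93]), 'joint_pos': array([   3.49,   42.22,  -25.19,   77.95,   10.43,   82.83, -110.86]), 'wrist_force': array([ 0.61, -0.46, -0.31]), 'gripper_width': np.float64(-0.02), 'grasp_force': np.float64(0.0)}
```

```bash
python3 -m pendant '[0,0.001,0.001,0.044,-0.008,0.1,1, 0,0.001,0,0.044,-0.008,0.1,1, 0,0,0,0.045,-0.007,0.105,1, 0,0,0,0.0128,0,0.0342,1, 0,0,0,0.0128,0,0.0342,1, 0,0,0,0.0128,0,0.0342,1, 0,0,0,0.0128,0,0.0342,1, 0,0,0,0.0128,0,0.0342,1, 0,0,0,0,0,0,1]'; python3 - <<'E'
from h import *
look(("scene",))
for t in (.35,.6,.8,1.,1.2,1.4): goto(*clip("F",arc("F",t),20))
E
```

```text
t: 27.25
position: [620.7, 127.0, 86.4]
ee_rot: [-180.0, 19.7, 0.6]
wrist_force: [-0.5, 0.3, 0.1]
gripper_width: -0.4
grasp_force: 0.0
scene L green px 147 IoU,theta [(0.77, 1.3), (0.71, 1.2), (0.7, 1.1)]
scene R green px 0 IoU,theta [(0.0, 1.6), (0.0, 1.5), (0.0, 1.4)]
scene F green px 121 IoU,theta [(0.52, -0.3), (0.51, -0.4), (0.5, -0.6)]
turn(180deg) [-0.0003 -0.0019 -0.0001] shift/150 [0.076 0.012 0.134]
turn(180deg) [-0.0003 -0.0019 -0.0001] shift/150 [0.07  0.012 0.196]
turn(180deg) [-0.0003 -0.0019 -0.0001] shift/150 [0.055 0.012 0.243]
turn(180deg) [-0.0003 -0.0019 -0.0001] shift/150 [0.031 0.012 0.285]
turn(180deg) [-0.0003 -0.0019 -0.0001] shift/150 [-0.002  0.012  0.323]
turn(180deg) [-0.0003 -0.0019 -0.0001] shift/150 [-0.041  0.012  0.353]
```

```bash
python3 - <<'E'
from h import *
a=vision.grab_frame("wrist")[150:350,150:400,::-1]; b=vision.grab_frame("scene")[190:290,270:370,::-1]
cv2.imwrite("pics/ws.png",cv2.convertScaleAbs(np.hstack([cv2.resize(a,(400,320)),cv2.resize(b,(320,320),interpolation=cv2.INTER_CUBIC)]),alpha=1.3))
E
```

```text
(no output)
```

View pics/ws.png

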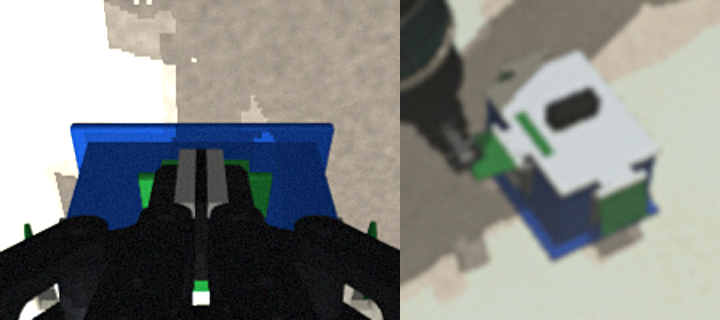

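The left part shows the fingertips on the far flap, as before on the left one, with the flap near level. The right part shows the left clip folded down at (620,210). I'll continue the arc.

```bash
python3 -m pendant '[0,0,0,0.019,0.012,0.0335,1, 0,0,0,0.019,0,0.0335,1, 0,0,0,0.019,0,0.0335,1, 0,0,0,0.019,0,0.0335,1, 0,0,0,-0.003,0,0.031,1, 0,0,0,-0.003,0,0.031,1, 0,0,0,-0.0075,0,0.0235,1, 0,0,0,-0.0075,0,0.0235,1, 0,0,0,0,0,0,1]';  python3 -m pendant '[0,0,0,-0.006,0,0.011,1, 0,0,0,-0.006,0,0.011,1, 0,0,0,-0.006,0,0.0105,1, 0,0,0,-0.006,0,0.0105,1, 0,0,0,0,0,0,1]'; python3 -c "
from h import *
goto(*clip('F',arc('F',1.1),20))"
```

```text
t: 28.3
position: [616.1, 125.3, 49.7]
ee_rot: [-180.0, 19.7, 0.6]
wrist_force: [0.9, -1.0, 0.2]
gripper_width: 0.2
grasp_force: 0.4
t: 28.8
position: [610.8, 125.2, 45.0]
ee_rot: [-180.0, 19.6, 0.6]
wrist_force: [1.3, 0.0, -0.5]
gripper_width: -0.2
grasp_force: 0.5
turn(180deg) [-0.0002 -0.002  -0.0001] shift/150 [-0.016  0.     0.02 ]
```

```bash
for i in 1 2 ; do python3 -m pendant '[0,0,0,-0.005,0,0.0067,1, 0,0,0,0,0,0,1]'|grep -E "pos|wrist"; done
```

```text
position: [609.9, 125.2, 44.3]
wrist_force: [1.3, 0.7, -0.7]
position: [608.8, 125.2, 43.6]
wrist_force: [1.2, 0.3, -0.1]
```

```bash
for i in 1 2 ; do python3 -m pendant '[0,0,0,-0.0055,0,0.006,1, 0,0,0,0,0,0,1]'|grep -E "pos|wrist"; done
```

```text
position: [607.7, 125.2, 43.1]
wrist_force: [1.1, 0.5, -0.2]
position: [606.6, 125.2, 42.5]
wrist_force: [0.9, 0.2, 0.0]
```

```bash
for i in 1 2 ; do python3 -m pendant '[0,0,0,-0.0057,0,0.006,1, 0,0,0,0,0,0,1]'|grep -E "pos|wrist"; done
```

```text
position: [605.5, 125.2, 41.9]
wrist_force: [1.8, -0.6, 0.5]
position: [604.4, 125.2, 41.4]
wrist_force: [1.8, 0.5, -0.2]
```

```bash
for i in 1 2 ; do python3 -m pendant '[0,0,0,-0.006,0,0.0055,1, 0,0,0,0,0,0,1]'|grep -E "pos|wrist"; done
```

```text
position: [603.3, 125.1, 40.9]
wrist_force: [2.7, -0.9, -1.3]
position: [602.2, 125.1, 40.5]
wrist_force: [0.9, -0.6, -0.3]
```

```bash
for i in 1 2 ; do python3 -m pendant '[0,0,0,-0.006,0,0.005,1, 0,0,0,0,0,0,1]'|grep -E "pos|wrist"; done
```

```text
position: [601.0, 125.1, 40.0]
wrist_force: [2.4, 0.0, -1.1]
position: [600.1, 125.1, 39.7]
wrist_force: [1.6, 0.5, -0.6]
```

```bash
for i in 1 2 ; do python3 -m pendant '[0,0,0,-0.006,0,0.0045,1, 0,0,0,0,0,0,1]'|grep -E "pos|wrist"; done
```

```text
position: [599.4, 125.1, 39.4]
wrist_force: [4.5, 0.7, -1.7]
position: [598.4, 125.1, 39.1]
wrist_force: [5.8, -0.0, -2.8]
```

Contact at about 1.35 rad.

```bash
for i in 1 2 ; do python3 -m pendant '[0,0,0,-0.005,0,0.0035,1, 0,0,0,0,0,0,1]'|grep -E "pos|wrist"; done
```

```text
position: [597.1, 125.1, 38.7]
wrist_force: [4.2, -0.1, -1.9]
position: [595.7, 125.1, 38.5]
wrist_force: [0.3, -0.4, -1.9]
```

```bash
for i in 1 ; do python3 -m pendant '[0,0,0,-0.005,0,0.0035,1, 0,0,0,0,0,0,1]'|grep -E "pos|wrist"; done
```

```text
position: [595.1, 125.1, 38.3]
wrist_force: [1.2, -0.5, 0.2]
```

```bash
for i in 1 2 ; do python3 -m pendant '[0,0,0,-0.0045,0,0.003,1, 0,0,0,0,0,0,1]'|grep -E "pos|wrist"; done
```

```text
position: [594.4, 125.0, 38.1]
wrist_force: [0.9, 0.0, 0.8]
position: [594.2, 125.0, 38.1]
wrist_force: [4.1, 0.6, 1.3]
```

```bash
for i in 1 ; do python3 -m pendant '[0,0,0,-0.004,0,0.0025,1, 0,0,0,0,0,0,1]'|grep -E "pos|wrist"; done
```

```text
position: [594.0, 125.0, 38.1]
wrist_force: [7.3, 1.1, 0.6]
```

```bash
python3 -m pendant '[0,0,0,0.02,0,-0.01,1, 0,0,0,0.06,0,-0.03,1, 0,0,0,0.06,0,-0.1,1, 0,0,0,0.06,0,-0.25,1, 0,0,0,0,0,-0.3,1, 0,0.037,0,0,0,-0.3,1, 0,0.037,0,0,0.1,-0.3,1, 0,0.037,0,-0.1,0.2,-0.2,1, 0,0,0,-0.2,0.25,0,1, 0,0,0,-0.2,0.25,0,1]'; python3 -m pendant '[0,0,0,-0.1,0.2,0,1, 0,0,0,-0.1,0.25,0,1,0,0,0,0,0.25,0,1,0,0,0,0,0.1,0,1,0,0,0,0,0,0,1,0,0,0,0,0,0,1]'; python3 - <<'E'
from h import *
st(); look()
for n in ("wrist","top"):
    c=cam(n); im=cv2.GaussianBlur(vision.grab_frame(n),(0,0),1).astype(float)
    w=((im.min(2)>0.75*im.max())).astype(np.uint8)
    for k in [(48,63),(48,-63),(-48,-63),(-48,63)]: print(n,k,w2px(c,[C0[0]+k[0],C0[1]+k[1],82]).round(1))
E
```

```text
t: 33.4
position: [609.4, 4.2, 243.4]
ee_rot: [-180.0, -0.4, 0.7]
wrist_force: [1.4, -0.7, -0.1]
gripper_width: 0.4
grasp_force: 0.0
t: 34.0
position: [582.2, -114.2, 241.9]
ee_rot: [-179.9, -0.3, 0.7]
wrist_force: [-0.2, 0.7, 0.0]
gripper_width: 0.2
grasp_force: 0.0
{'t': np.float64(34.0), 'position': array([ 582.18, -114.22,  241.92]), 'ee_rot': array([-179.91,   -0.32,    0.65]), 'joint_pos': array([ 26.55,  21.55, -23.5 ,  96.09,   9.26,  63.99, -88.86]), 'wrist_force': array([-0.24,  0.71,  0.04]), 'gripper_width': np.float64(0.24), 'grasp_force': np.float64(0.0)}
scene L green px 145 IoU,theta [(0.76, 1.3), (0.7, 1.2), (0.69, 1.1)]
scene R green px 0 IoU,theta [(0.0, 1.6), (0.0, 1.5), (0.0, 1.4)]
scene F green px 74 IoU,theta [(0.7, 1.5), (0.6, 1.6), (0.57, 1.4)]
top L green px 7 IoU,theta [(0.12, 1.2), (0.1, 1.1), (0.09, 1.0)]
top R green px 9 IoU,theta [(0.21, 1.4), (0.16, 1.3), (0.11, 1.2)]
top F green px 0 IoU,theta [(0.0, 1.6), (0.0, 1.5), (0.0, 1.4)]
wrist L green px 0 IoU,theta [(0.0, 1.6), (0.0, 1.5), (0.0, 1.4)]
wrist R green px 773 IoU,theta [(0.88, 1.3), (0.81, 1.4), (0.78, 1.2)]
wrist F green px 472 IoU,theta [(0.76, 1.4), (0.58, 1.3), (0.46, 1.2)]
wrist (48, 63) [-16.1 202.9]
wrist (48, -63) [105.7 204.4]
wrist (-48, -63) [117.4 287. ]
wrist (-48, 63) [  4.7 285.7]
top (48, 63) [213.  214.8]
top (48, -63) [252.2 213.7]
top (-48, -63) [252.9 243.3]
top (-48, 63) [213.2 244.5]
```

```bash
python3 -c "
from cell import manip
print(manip.sign_off())"
```

```text
the job is handed in; nothing more can be done
None
```

The lid is on the blue dry box the right way round and the job is handed in. All three clips snapped and stay shut, at about 1.3 (left), 1.35 (right) and 1.45 rad (far), and no settled force reading on a clip was above about 8 N.

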